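Reset a radio-control truck with the stylus and shut its battery door

TASK

The toy truck lies on its back with its battery bay open and fresh cells in. Take the stylus from its stand, press the recessed reset button in the bay's sloping ledge with it and keep it down for two seconds, gently enough to break nothing. Then put the stylus back upright in its own stand and shut the battery door flush, leaving everything else on the counter where it is.

Things in the scene. Friction and masses are not known exactly. Their poses are not given: they have to be found in the camera images.
- truck: toy truck (280 mm long along its y, 200 mm wide along its x) held on its back in a work cradle, wheels up; fixed, does not give way. Origin: on the counter under the truck's middle, z up. Its flat belly is 125 mm up; four wheels (84 mm across, 44 mm wide, centred at x = +-79, y = +-85 mm) reach up to 155 mm
- bay (a point): middle of the open battery bay, at the level of the belly; axes as the truck's. The bay spans x = +-32, y = +-50 mm and is 26 mm deep. Four cells (tops 11.5 mm down) fill it from y = -1 to +47 mm; at the -y end a grey ledge slopes 30 degrees down towards the cells. The door's hinge is on the -x side, the robot's side
- reset_mouth (a point): centre of the mouth of the round 10 mm hole in the middle of the sloping ledge, on its surface, 109 mm above the counter (at x = 0, y = -28.5, z = -16 mm from point bay). Its z axis is the axis of the hole, pointing out: tilted 30 degrees from vertical towards the truck's +y; its x is the truck's x
- reset_button (a joint): how far the 8.4 mm wide spring button in that hole is pressed, along the hole: 0 free, 0.003 m on its stop; down from 0.002. Untouched, its face lies 5 to 11 mm below the mouth: this differs from truck to truck and must be felt. 1.2 N starts it, 3.6 N brings it to its stop; it springs back. More than 20 N of the stylus on any part of the truck breaks it
- battery_door (a joint): angle of the battery door: 0 shut flush with the belly, 1.57 standing upright, about 1.8 to 2.1 at the start, leaning towards the robot. The hinge is tight (0.04 N m): the door stays wherever it is left and must be pushed all the way down
- door_hinge (a point): middle of the door's hinge line (fixed on the truck, 123.5 mm above the counter); the line runs along the truck's y. The door is a plate 98 mm wide along the hinge, 3 mm thick
- door_edge (a point): middle of the door's free edge, 63 mm from the hinge line (a 20 mm wide tab stands out 6 mm more); its z axis is square to the door and points up when the door is shut
- stylus: stylus standing upright in its stand, point down, about 35 g. Origin: centre of the underside of its guard, z axis up along the handle. Above: round guard 26 mm wide and 4 mm thick, then a round grey handle 14 mm thick up to 89 mm. Below: straight steel shank 5 mm thick with a round end, 50 mm long
- stylus_tip (a point): the point of the stylus, 50 mm below its origin on its axis
- stylus_stand: wooden block 56 x 56 mm, 75 mm high, fixed to the counter, with an upright round hole 15 mm wide and 62 mm deep in the middle of its top: the shank hangs in it freely and the guard rests on the top. Origin: centre of its underside. A second such stand holds the nut driver; which is left and which right varies
- stylus_stand_mouth (a point): centre of the hole at the top of the stylus stand, 75 mm above the counter; here the stylus's origin belongs (within some 5 mm sideways)
- car_box_a: yellow boxed model car, 55 x 120 x 55 mm, loose; bystander. Origin: centre of its underside
- car_box_b: blue boxed model car, 55 x 120 x 55 mm, loose; bystander. Origin: centre of its underside
- handset: black two-stick radio handset, about 100 x 150 x 50 mm, loose; bystander. Origin: centre of its underside
- model_car: red die-cast model car, 32 x 74 x 29 mm, loose; bystander. Origin: centre of its underside
- screw_tray: shallow open metal tray, 75 x 95 x 22 mm, loose; bystander. Origin: centre of its underside
- screw_jar: clear jar with steel cap, 52 mm across, 75 mm high, loose; bystander. Origin: centre of its underside
- tape_dispenser: black tape dispenser, 55 x 120 x 80 mm, loose; bystander. Origin: centre of its underside
- nut_driver: nut driver with a fat 34 mm handle, standing in the other wooden stand (its handle 73 mm high above that stand's 75 mm top), loose; bystander, not the tool for this job. Origin: centre of the handle's underside, on the stand's top

How it is judged:
By the outcome, as a careful person would: the job done as asked, in the order asked, and still so for the second after the job is handed in, with the robot touching nothing.
It also fails if it takes over 61 s, if anything falls off the work surface, if the arm or the gripper's body presses on something with over 40 N, if the wrist force passes 120 N, or if a joint passes its speed limit or range.

ROBOT

A 6-joint arm with a two-finger parallel gripper is mounted at the origin on the work surface. World frame = base frame: x ahead of the robot, y to its left, z up, the work surface at z = 0. Lengths are in mm, angles in rad, forces in N, time in s.
With the tool pointing down it reaches from about 275 to 750 mm from the base axis. Payload 10.2 kg.
Tool frame: the origin (TCP) lies at the centre of the arm's flange, where the gripper is bolted on; the fingertips stand 173 mm ahead of it and the grasp point (between the pads) lies 155 mm ahead of it; z points along the fingers, y is the line along which they close (so a half turn about z gives the same grasp; the last joint's range is limited). The gripper opens to 85 mm and grips with 20 to 120 N. Pads are 22 mm wide; open, the fingers measure 114 mm over their backs; the gripper's body (76 mm by 85 mm) begins 54 mm behind the grasp point. The pads swing forward as they close: fully open they stand 13 mm farther back than shut.
Start: joints at [0.965, 0.313, 1.498, -0, 1.331, -0.223], TCP at [196.111, 487.004, 404.694] pointing down, gripper open.
Joint ranges: [-2.94, 2.94], [-0.97, 2.17], [0.19, 2.56], [-1.23, 4.37], [0.02, 3.11], [-2.88, 2.88]. Speed limits (rad/s): [2.39, 2.39, 3.01, 3.14, 3.14, 3.14].

INTERFACE

Orientations are given as a unit quaternion [w, x, y, z].
In Python, from rig import ctrl gives the robot as it stands.
- The arm moves only by the shell command python3 steer.py FILE [OPENING] [FORCE], which reads ROWS from the file FILE. ROWS is a JSON object whose key "increments" holds a list of rows, 1 to 8 of them, each of 6 numbers: dx, dy, dz in normalised numbers (1 is 750 mm), then a rotation vector rx, ry, rz in parts of the range, where 1.0 means 2 pi rad; each row is the pose to reach, as a shift and turn from the pose commanded when the command began, along the tool's axes at that moment; what a row does not reach only later rows make up. A row lasts 1/10 s, in which the tool goes at most 50 mm and 0.15 rad, less where a joint would pass 70% of its speed; a pose out of reach is approached as far as the arm can. OPENING is the opening from 0.0 (shut) to 1.0 (fully open), set as the command begins (- or left out keeps the last). The fingers move at their own pace and stop on an object; FORCE is the grip in N (left out, the last holds). Time passes only in rows, so rows that do not move let the fingers close. It prints the time, the measured TCP pose, the force, the opening and the grip force at its end. No shift or turn number may pass 1 either way. Input that does not fit is refused with a message, and nothing moves.
- ctrl.sense(): the state, without advancing time (a new reading comes with each control period).
- ctrl.capture(name): name is "scene" or "top" or "wrist"; returns the picture (480x640x3 uint8, red, green, blue); there is no depth.
- ctrl.calibration(name): a dict with "fx", "fy", "cx", "cy" (pixels), "position" and "attitude" of the camera in the world. Camera axes: x right, y down, z forward; pixel columns grow to the right and rows downward; lengths in mm; the calibration is good to about 2 mm. A picture is of the moment at which its call begins: read the wrist's pose just before it. calibration takes no time and is no camera call; for the wrist camera it gives the pose at the moment of the call.
- ctrl.finish_job(): hands the job in; it is judged then, once.
The state is a dict: "time_s": time; "joints": joint angles; "dq": joint speeds; "tau": joint torques, N m; "eef_pos": TCP position; "ee_rot": TCP orientation; "force": force on the tool from outside, world axes, zero at the start; "wrist_torque": the same for the moment, N m; "grip_width": opening from 0.0 (shut) to 1.0 (fully open); "grip_force": force on a finger pad.
Only numpy, scipy, OpenCV 4.12 (cv2) and the standard library are available. Lean on these libraries where they do the work, as an engineer would, in place of code of your own. Each camera call takes 0.05 s, during which the arm holds its last target. There are 200 camera calls.

## Working session

There is one attempt and no reset: what is moved stays moved. The work goes in short steps, Python scripts to look and compute and a shell command to move; the robot and the scene stay as the last step left them, time stands still between calls to the robot, and variables do not carry over. Pictures are saved under pics/ and viewed, at most 10 in all, crops included, and the job is handed in when it is done.

```bash
ls; mkdir -p pics; cat > h.py <<'E'
import numpy as np, cv2
from rig import ctrl
from scipy.spatial.transform import Rotation as R
def q(a): a=np.asarray(a,float); return R.from_quat([a[1],a[2],a[3],a[0]]) if a.size==4 else R.from_matrix(a.reshape(3,3))
def ray(c,u,v):
    d=q(c['attitude']).apply([(u-c['cx'])/c['fx'],(v-c['cy'])/c['fy'],1]); return np.array(c['position']),d
def onz(c,u,v,z):
    p,d=ray(c,u,v); return p+d*(z-p[2])/d[2]
def proj(c,P):
    x=q(c['attitude']).inv().apply(np.asarray(P)-c['position']); return np.array([c['fx']*x[0]/x[2]+c['cx'],c['fy']*x[1]/x[2]+c['cy']])
def snap(n,f):
    im=ctrl.capture(n); cv2.imwrite('pics/'+f,im[:,:,::-1]); return im
E
python3 - <<'E'
from h import *
for n in ('scene','top','wrist'):
    print(n,ctrl.calibration(n)); snap(n,n+'1.png')
s=ctrl.sense();print({k:np.round(v,3).tolist() for k,v in s.items()})
E
```

```text
pics
rig.py
steer.py
scene {'fx': 551.2563409137651, 'fy': 551.2563409137651, 'cx': 314.7505533550987, 'cy': 240.971898938115, 'position': array([1407.40072446,  106.52552644,  749.6214834 ]), 'attitude': array([-0.29788162,  0.60338988,  0.65610238, -0.34163851])}
top {'fx': 523.677208983026, 'fy': 523.677208983026, 'cx': 325.6019829785073, 'cy': 244.22685037606644, 'position': array([ 340.89582282,  -14.17649908, 1148.87838112]), 'attitude': array([-0.07451548,  0.70948061, -0.69857116,  0.05552524])}
wrist {'fx': 353.9217952092955, 'fy': 353.9217952092955, 'cx': 324.1189481984099, 'cy': 235.4715093134385, 'position': array([131.6363823 , 512.82375558, 373.16484891]), 'attitude': array([0.1142595 , 0.82071689, 0.55456657, 0.07631818])}
{'time_s': 0.15, 'joints': [0.965, 0.313, 1.498, 0.0, 1.331, -0.223], 'dq': [-0.001, -0.001, -0.003, -0.0, 0.0, -0.001], 'tau': [0.001, -41.237, -25.98, -0.0, 0.003, 0.0], 'eef_pos': [196.086, 486.979, 404.255], 'ee_rot': [-0.0, 0.19, 0.982, -0.0], 'force': [0.045, 0.049, -0.009], 'wrist_torque': [0.036, 0.008, -0.029], 'grip_force': 0.0, 'grip_width': 0.997}
```

View pics/top1.png

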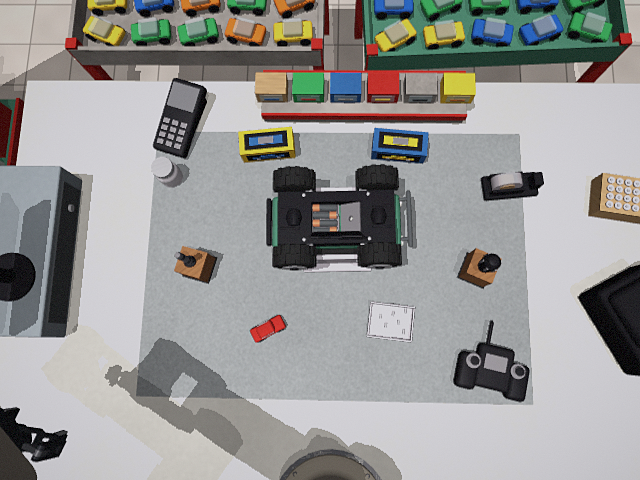

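View pics/scene1.png

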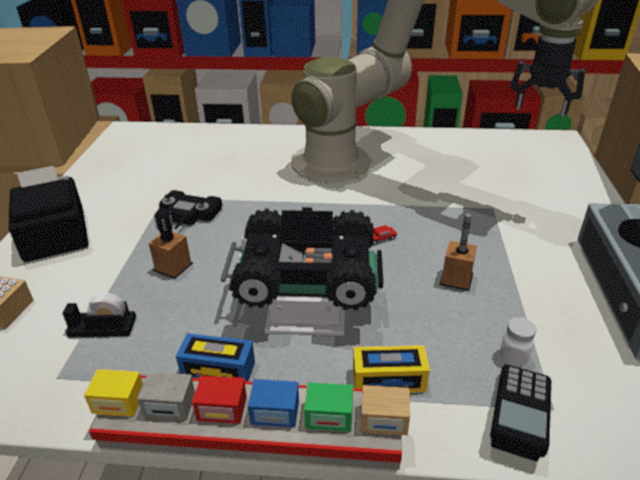

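The top view shows the stylus stand on the left at about (195,263), the nut driver on the right at (483,265), and the truck with its bay at (335,217). The ledge is on the right and the hole is at about (352,218). I'll zoom in on the details.

```bash
python3 - <<'E'
from h import *
t=cv2.imread('pics/top1.png'); s=cv2.imread('pics/scene1.png')
r=lambda im,x,y,w,h,k: cv2.resize(im[y:y+h,x:x+w],None,fx=k,fy=k,interpolation=cv2.INTER_CUBIC)
a=r(t,262,160,160,120,5)   # 800x600
cv2.imwrite('pics/c1.png',a)
b=np.hstack([r(t,160,235,66,50,6),r(s,430,205,66,100,6)[:300],]) 
b2=np.hstack([r(t,160,235,66,60,6),np.zeros((360,4,3),np.uint8),cv2.resize(s[205:295,430:490],(240,360),interpolation=cv2.INTER_CUBIC)])
cv2.imwrite('pics/c2.png',b2)
E
```

```text
(no output)
```

View pics/c1.png

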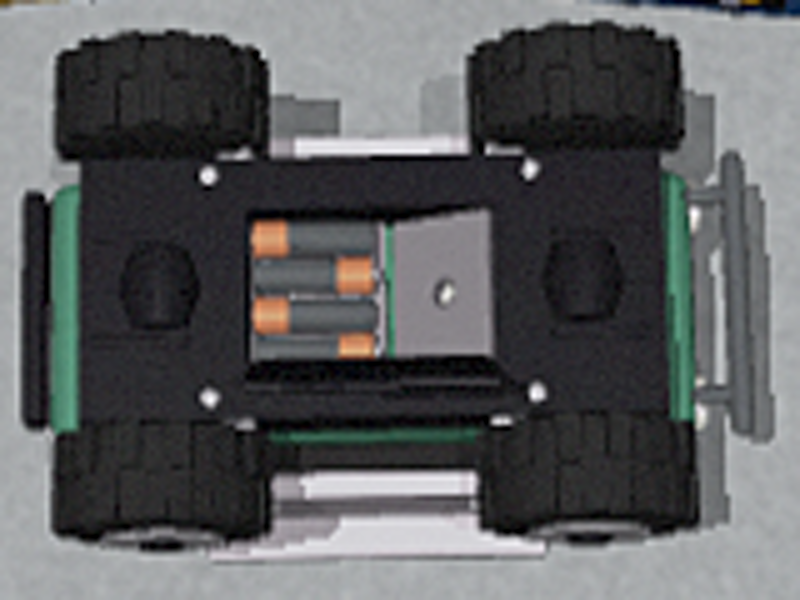

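View pics/c2.png

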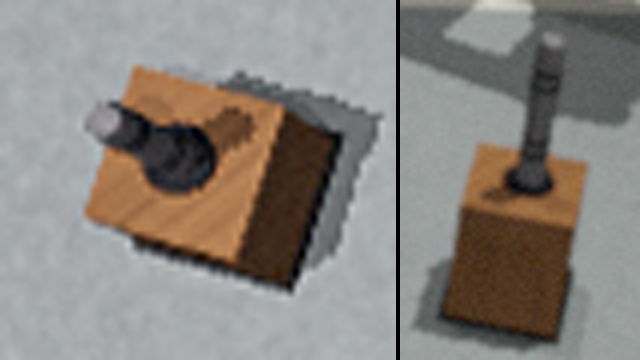

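The bay crop shows the hole at crop (446,292), belly screws at (208,176), (530,169), (210,397) and (538,391), and the door leaning towards the robot. The stand crop shows top corners at (140,68), (285,103), (240,265) and (85,215), with the guard at (180,160) and the handle top at (100,122).

```bash
python3 - <<'E'
from h import *
c=ctrl.calibration('top')
T=lambda x,y:(262+x/5,160+y/5); S=lambda x,y:(160+x/6,235+y/6)
P=np.array([onz(c,*T(*p),125) for p in [(208,176),(530,169),(210,397),(538,391)]]);print(P.round(1),P.mean(0))
d=P[0]-P[1]+P[2]-P[3];print('yaw y-axis from +y',np.arctan2(-d[0],d[1]))
for p in [(248,222),(490,208),(495,358),(247,360)]: print('bay',onz(c,*T(*p),125).round(1))
print('hole',onz(c,*T(446,292),109))
Q=np.array([onz(c,*S(*p),75) for p in [(140,68),(285,103),(240,265),(85,215)]]);print(Q.round(1),Q.mean(0))
print('guard',onz(c,*S(180,160),79),'top',onz(c,*S(100,122),164))
sc=ctrl.calibration('scene')
f=lambda x,y:(430+x/4,205+y/4)
Q=[onz(sc,*f(x-400,y),75) for x,y in [(480,145),(588,163),(575,228),(462,208)]];print(np.mean(Q,0))
print('styl',onz(sc,*f(553-400,40),164))
print(q(ctrl.sense()['ee_rot']).as_matrix().round(3))
E
```

```text
[[631.9  61.6 125. ]
 [636.3 -68.7 125. ]
 [540.7  58.4 125. ]
 [544.8 -72.2 125. ]] [588.42111973  -5.22059543 125.        ]
yaw y-axis from +y 0.03229092512442995
bay [612.9  44.9 125. ]
bay [619.8 -52.7 125. ]
bay [558. -55. 125.]
bay [555.9  44.  125. ]
hole [588.61566822 -35.57737985 109.        ]
[[532.3 315.3  75. ]
 [520.6 263.5  75. ]
 [463.6 275.8  75. ]
 [480.3 331.   75. ]] [499.21623211 296.42073944  75.        ]
guard [499.42008367 297.92457514  79.        ] top [498.74978188 299.71562066 164.        ]
[503.55782026 302.14528758  75.        ]
styl [506.19985636 302.62460815 164.        ]
[[-0.928  0.373 -0.001]
 [ 0.373  0.928 -0.001]
 [ 0.    -0.001 -1.   ]]
```

The manual's scale: shifts go in shares of 750 mm and turns go in shares of 2 pi rad. Converting my numbers, -353 mm is -0.4707, -309 mm is -0.412, 1.157 rad is 0.1841.

```bash
echo '{"increments":[[-0.0587, -0.0107, 0.0053, 0, 0, 0.0231], [-0.1173, -0.02, 0.0107, 0, 0, 0.0462], [-0.176, -0.0307, 0.016, 0, 0, 0.0692], [-0.236, -0.04, 0.02, 0, 0, 0.0923], [-0.2947, -0.0507, 0.0253, 0, 0, 0.1154], [-0.3533, -0.0613, 0.0307, 0, 0, 0.1385], [-0.412, -0.0707, 0.0347, 0, 0, 0.1615], [-0.4707, -0.0813, 0.04, 0, 0, 0.1841]]}' > next.json && python3 steer.py next.json 1.0 20
echo '{"increments":[[0, 0, 0, 0, 0, 0], [0, 0, 0, 0, 0, 0]]}' > next.json && python3 steer.py next.json
python3 - <<'E'
from h import *
s=ctrl.sense();print(s['eef_pos'],q(s['ee_rot']).as_matrix().round(3).tolist(),s['joints'])
c=ctrl.calibration('wrist');im=snap('wrist','w2.png');print(c)
for P in [(501,299,164),(501,299,75)]: print(proj(c,P))
E
```

```text
time_s: 0.95
eef_pos: [502.2, 297.3, 374.4]
ee_rot: [-0.0, 0.698, 0.716, -0.0]
force: [0.7, -0.1, 0.3]
grip_width: 0.997
grip_force: 0.0
time_s: 1.15
eef_pos: [501.2, 298.1, 374.1]
ee_rot: [-0.0, 0.696, 0.718, -0.001]
force: [-1.2, 0.5, -1.0]
grip_width: 1.001
grip_force: 0.0
[501.16617665 298.10738137 374.06933298] [[-0.03, 1.0, -0.001], [1.0, 0.03, -0.0], [-0.0, -0.001, -1.0]] [3.35786524e-01 4.64468896e-01 1.36059936e+00 2.30885208e-04
 1.31782687e+00 3.05302498e-01]
{'fx': 353.9217952092955, 'fy': 353.9217952092955, 'cx': 324.1189481984099, 'cy': 235.4715093134385, 'position': array([498.58741503, 367.17020753, 343.00359679]), 'attitude': array([0.13768828, 0.99035663, 0.0152778 , 0.00150623])}
[325.11926383 266.62977226]
[324.94886795 225.89917096]
```

View pics/w2.png

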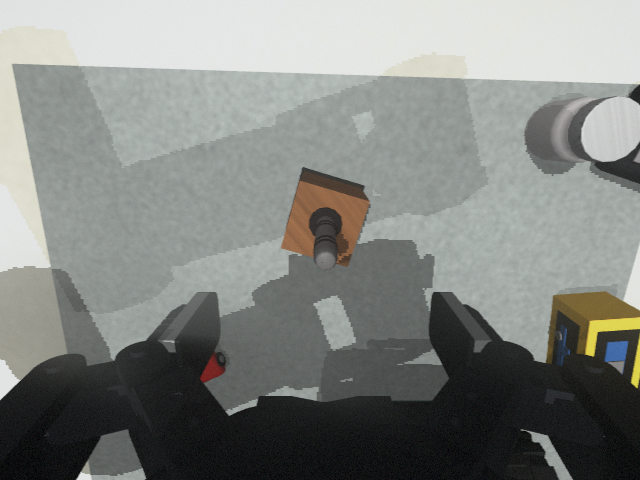

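The wrist view shows the handle top at (325,257) and the guard at (325,222). That puts the stylus at x≈501, y≈303, so I'll shift +5 in tool x and descend.

Scaled: 89 mm is 0.1187, 80 mm is 0.1067.

```bash
echo '{"increments":[[0.0067, 0, 0, 0, 0, 0], [0.0067, 0, 0.04, 0, 0, 0], [0.0067, 0, 0.08, 0, 0, 0], [0.0067, 0, 0.1067, 0, 0, 0], [0.0067, 0, 0.1187, 0, 0, 0], [0.0067, 0, 0.1187, 0, 0, 0]]}' > next.json && python3 steer.py next.json 1.0 40
echo '{"increments":[[0, 0, 0, 0, 0, 0], [0, 0, 0, 0, 0, 0], [0, 0, 0, 0, 0, 0], [0, 0, 0, 0, 0, 0], [0, 0, 0, 0, 0, 0], [0, 0, 0, 0, 0, 0], [0, 0, 0, 0, 0, 0]]}' > next.json && python3 steer.py next.json 0.0 40
```

```text
time_s: 1.8
eef_pos: [500.0, 304.3, 285.2]
ee_rot: [-0.0, 0.696, 0.718, -0.001]
force: [0.0, -1.0, 0.6]
grip_width: 1.001
grip_force: 0.0
time_s: 2.5
eef_pos: [500.7, 303.6, 286.0]
ee_rot: [0.0, 0.696, 0.718, 0.0]
force: [-0.9, 0.1, 2.3]
grip_width: 0.153
grip_force: 38.9
```

Scaled: -185 mm is -0.2467, -150 mm is -0.2.

```bash
echo '{"increments":[[0, 0, -0.0333, 0, 0, 0], [0, 0, -0.0867, 0, 0, 0], [0, 0, -0.1467, 0, 0, 0], [0, 0, -0.2, 0, 0, 0], [0, 0, -0.2467, 0, 0, 0], [0, 0, -0.2467, 0, 0, 0]]}' > next.json && python3 steer.py next.json
echo '{"increments":[[-0.0267, 0.0187, 0, 0, 0, 0], [-0.08, 0.0533, 0, 0, -0.008, 0], [-0.1333, 0.0867, 0, 0, -0.0239, 0], [-0.1867, 0.104, 0, 0, -0.0446, 0], [-0.2267, 0.104, 0, 0, -0.0653, 0], [-0.2453, 0.104, 0, 0, -0.0833, 0], [-0.2453, 0.104, 0, 0, -0.0833, 0]]}' > next.json && python3 steer.py next.json
python3 - <<'E'
from h import *
s=ctrl.sense();print(s['eef_pos'],q(s['ee_rot']).as_matrix().round(3).tolist(),s['joints'],s['grip_width'],s['force'])
E
```

```text
time_s: 3.1
eef_pos: [500.3, 303.5, 475.7]
ee_rot: [0.002, 0.696, 0.718, 0.004]
force: [0.3, -0.2, -0.4]
grip_width: 0.151
grip_force: 39.1
time_s: 3.8
eef_pos: [584.6, 120.8, 469.4]
ee_rot: [0.186, 0.672, 0.693, -0.182]
force: [0.6, 0.8, -0.8]
grip_width: 0.149
grip_force: 39.1
[584.57857389 120.76471084 469.41980456] [[-0.027, 1.0, 0.013], [0.865, 0.03, -0.502], [-0.502, -0.002, -0.865]] [ 0.07730633  0.4689044   1.13608115 -0.52490876  1.56707842  0.05739552] 0.14864842961689698 [ 0.60240313  0.80866301 -0.79220675]
```

Scaled: 83 mm is 0.1107, 56 mm is 0.0747.

```bash
echo '{"increments":[[0.0213, 0, 0.0373, 0, 0, 0], [0.0427, 0, 0.0747, 0, 0, 0], [0.064, 0, 0.1107, 0, 0, 0], [0.064, 0, 0.1107, 0, 0, 0], [0.064, 0, 0.1107, 0, 0, 0]]}' > next.json && python3 steer.py next.json
python3 - <<'E'
from h import *
s=ctrl.sense();print(s['eef_pos'],q(s['ee_rot']).as_matrix().round(3).tolist())
c=ctrl.calibration('wrist');im=snap('wrist','w3.png')
tip=np.array(s['eef_pos'])+260.5*q(s['ee_rot']).apply([0,0,1])
print(tip,'tip px',proj(c,tip),'hole px',proj(c,(588.6,-35.6,109)))
u,v=proj(c,tip).astype(int)
im=cv2.imread('pics/w3.png'); 
cv2.imwrite('pics/w3c.png',cv2.resize(im[v-120:v+80,max(0,u-130):u+130],None,fx=3,fy=3,interpolation=cv2.INTER_CUBIC)); print(u-130,v-120)
E
```

```text
time_s: 4.3
eef_pos: [584.4, 122.6, 375.5]
ee_rot: [0.185, 0.672, 0.694, -0.18]
force: [-0.4, 0.5, 0.5]
grip_width: 0.143
grip_force: 39.1
[584.39382671 122.62743013 375.45315574] [[-0.027, 1.0, 0.016], [0.866, 0.031, -0.499], [-0.499, 0.0, -0.867]]
[588.49173315  -7.2944488  149.70160528] tip px [324.64100903 241.41939945] hole px [323.57538877 228.86299115]
194 121
```

View pics/w3c.png

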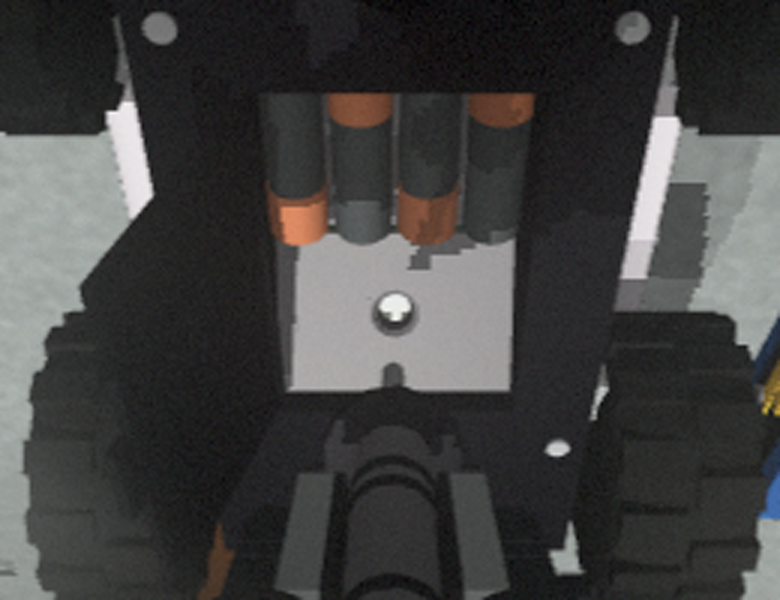

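The mouth is at crop (394,313), image (325.3,225.3). The tip end is at crop (393,366), image (325,243), which agrees with the predicted tip at (324.6,241.4).

```bash
python3 - <<'E'
from h import *
s=ctrl.sense();c=ctrl.calibration('wrist');Rm=q(s['ee_rot'])
H=onz(c,325.3,225.3,109); print('H',H)
tip=np.array(s['eef_pos'])+260.5*Rm.apply([0,0,1])
print('delta tool',Rm.inv().apply(H-tip), 'sens 1px', onz(c,325.3,226.3,109)-H, 'z2mm', onz(c,325.3,225.3,111)-H)
# top again
print('topH',onz(ctrl.calibration('top'),262+446/5,160+292/5,109))
for p in [(288,390),(510,390)]: print('ledge upper corners',onz(c,194+p[0]/3,121+p[1]/3,119.5))
E
```

```text
H [590.55274901 -32.67509195 109.        ]
delta tool [-1.07079838  0.58565718 48.78794958] sens 1px [ 0.03852506 -1.13151589  0.        ] z2mm [-0.07538215  1.93819378  2.        ]
topH [588.61566822 -35.57737985 109.        ]
ledge upper corners [561.90527753 -53.01817184 119.5       ]
ledge upper corners [623.27133259 -51.23866266 119.5       ]
```

Scaled: 42 mm is 0.056, -1.3 mm is -0.0017.

```bash
echo '{"increments":[[-0.0013, 0.0007, 0.016, 0, 0, 0], [-0.0017, 0.0008, 0.032, 0, 0, 0], [-0.0017, 0.0008, 0.0453, 0, 0, 0], [-0.0017, 0.0008, 0.056, 0, 0, 0], [-0.0017, 0.0008, 0.056, 0, 0, 0], [-0.0017, 0.0008, 0.056, 0, 0, 0]]}' > next.json && python3 steer.py next.json
python3 - <<'E'
from h import *
s=ctrl.sense();Rm=q(s['ee_rot'])
c=ctrl.calibration('wrist');im=snap('wrist','w4.png')[:,:,::-1]
tip=np.array(s['eef_pos'])+260.5*Rm.apply([0,0,1])
H=np.array([590.55,-32.68,109])
print('delta',Rm.inv().apply(H-tip),proj(c,tip),proj(c,H),s['force'])
u,v=proj(c,H).astype(int);print(u-50,v-40)
cv2.imwrite('pics/w4c.png',cv2.resize(im[v-40:v+40,u-50:u+50],None,fx=7,fy=7,interpolation=cv2.INTER_CUBIC))
E
```

```text
time_s: 4.95
eef_pos: [585.6, 100.0, 339.2]
ee_rot: [0.186, 0.672, 0.693, -0.18]
force: [0.4, 0.4, -0.4]
grip_width: 0.153
grip_force: 39.1
delta [0.14932817 0.79964812 5.19468246] [324.65597807 241.42552323] [325.80002662 239.04901975] [ 0.387408    0.43139171 -0.41273895]
275 199
```

View pics/w4c.png

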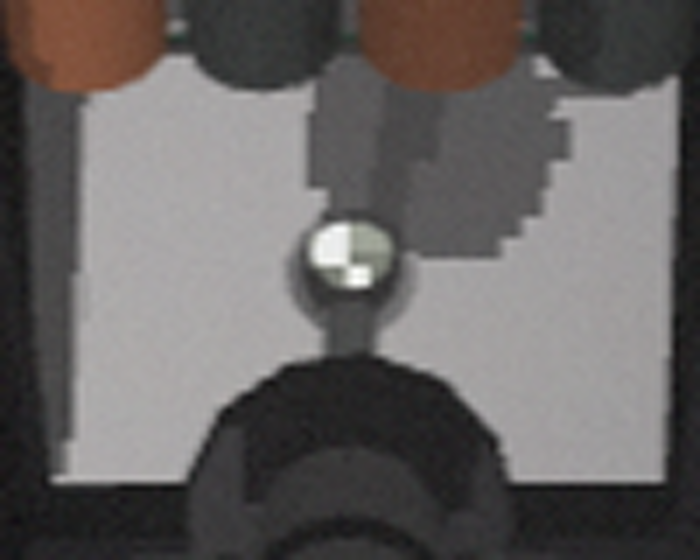

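The mouth is at crop (350,272), and the tip is just short of it at (350,292) and centred sideways. I'll go in and feel for the button.

Scaled: 8 mm is 0.0107, 7 mm is 0.0093.

```bash
echo '{"increments":[[0.0007, 0.0003, 0.0027, 0, 0, 0], [0.0007, 0.0003, 0.0053, 0, 0, 0], [0.0007, 0.0003, 0.008, 0, 0, 0], [0.0007, 0.0003, 0.0093, 0, 0, 0], [0.0007, 0.0003, 0.0107, 0, 0, 0], [0.0007, 0.0003, 0.0107, 0, 0, 0], [0.0007, 0.0003, 0.0107, 0, 0, 0]]}' > next.json && python3 steer.py next.json
cat > st.py <<'E'
from h import *
s=[ctrl.sense()];Rm=q(s[0]['ee_rot']);s=s[0]
H=np.array([590.55,-32.68,109])
print('t',s['time_s'],'tool delta H-tip',Rm.inv().apply(H-np.array(s['eef_pos'])-260.5*Rm.apply([0,0,1])).round(2),'F tool',Rm.inv().apply(s['force']).round(2),'T',Rm.inv().apply(s['wrist_torque']).round(3))
E
python3 st.py
```

```text
time_s: 5.7
eef_pos: [585.9, 96.5, 331.9]
ee_rot: [0.186, 0.672, 0.694, -0.18]
force: [-0.6, -0.1, -0.3]
grip_width: 0.149
grip_force: 39.1
t 5.7 tool delta H-tip [-0.49  0.66 -2.84] F tool [ 0.11 -0.61  0.32] T [ 0.037  0.257 -0.01 ]
```

Scaled: 1 mm is 0.0013, 0.5 mm is 0.0007.

```bash
for i in 1 2 3; do echo '{"increments":[[0, 0, 0.0007, 0, 0, 0], [0, 0, 0.0013, 0, 0, 0], [0, 0, 0.0013, 0, 0, 0], [0, 0, 0.0013, 0, 0, 0]]}' > next.json && python3 steer.py next.json >/dev/null; python3 st.py; done
```

```text
t 6.1 tool delta H-tip [-0.5   0.69 -3.86] F tool [ 1.1  -0.69 -0.08] T [ 0.052  0.311 -0.056]
t 6.5 tool delta H-tip [-0.48  0.68 -4.86] F tool [0.55 0.82 0.71] T [-0.057  0.337  0.006]
t 6.9 tool delta H-tip [-0.47  0.67 -5.85] F tool [ 0.71 -0.36  0.66] T [0.022 0.299 0.04 ]
```

Scaled: 1 mm is 0.0013, 0.5 mm is 0.0007.

```bash
for i in 1 2 3; do echo '{"increments":[[0, 0, 0.0007, 0, 0, 0], [0, 0, 0.0013, 0, 0, 0], [0, 0, 0.0013, 0, 0, 0], [0, 0, 0.0013, 0, 0, 0]]}' > next.json && python3 steer.py next.json >/dev/null; python3 st.py; done
```

```text
t 7.3 tool delta H-tip [-0.46  0.67 -6.84] F tool [1.06 0.41 1.25] T [ 0.     0.299 -0.013]
t 7.7 tool delta H-tip [-0.46  0.62 -7.76] F tool [ 0.96 -0.13 -1.09] T [-0.007  0.306 -0.015]
t 8.1 tool delta H-tip [-0.46  0.62 -8.79] F tool [ 0.86 -0.17 -2.8 ] T [-0.007  0.339 -0.05 ]
```

Scaled: 0.5 mm is 0.0007, 0.25 mm is 0.0003.

```bash
for i in 1 2 3; do echo '{"increments":[[0, 0, 0.0003, 0, 0, 0], [0, 0, 0.0007, 0, 0, 0], [0, 0, 0.0007, 0, 0, 0], [0, 0, 0.0007, 0, 0, 0]]}' > next.json && python3 steer.py next.json >/dev/null; python3 st.py; done
```

```text
t 8.5 tool delta H-tip [-0.47  0.62 -9.28] F tool [ 0.02  0.44 -2.59] T [ 0.     0.331 -0.012]
t 8.9 tool delta H-tip [-0.45  0.62 -9.83] F tool [ 0.86  0.01 -2.38] T [-0.043  0.368 -0.001]
t 9.3 tool delta H-tip [ -0.47   0.63 -10.31] F tool [ 0.71  0.4  -3.44] T [-0.023  0.337  0.008]
```

Scaled: 0.3 mm is 0.0004, 0.15 mm is 0.0002.

```bash
for i in 1 2; do echo '{"increments":[[0, 0, 0.0002, 0, 0, 0], [0, 0, 0.0004, 0, 0, 0], [0, 0, 0.0004, 0, 0, 0], [0, 0, 0.0004, 0, 0, 0]]}' > next.json && python3 steer.py next.json >/dev/null; python3 st.py; done
```

```text
t 9.7 tool delta H-tip [ -0.46   0.58 -10.48] F tool [ 0.88 -0.25 -3.98] T [ 0.08   0.312 -0.013]
t 10.1 tool delta H-tip [ -0.42   0.52 -10.61] F tool [ 0.48 -0.3  -5.93] T [0.113 0.348 0.009]
```

On its stop at about 6 N. Hold.

```bash
for i in 1 2 3; do echo '{"increments":[[0, 0, 0, 0, 0, 0], [0, 0, 0, 0, 0, 0], [0, 0, 0, 0, 0, 0], [0, 0, 0, 0, 0, 0], [0, 0, 0, 0, 0, 0], [0, 0, 0, 0, 0, 0], [0, 0, 0, 0, 0, 0], [0, 0, 0, 0, 0, 0]]}' > next.json && python3 steer.py next.json >/dev/null; python3 st.py; done
```

```text
t 10.9 tool delta H-tip [ -0.43   0.52 -10.61] F tool [ 0.03 -0.44 -6.65] T [ 0.124  0.404 -0.02 ]
t 11.7 tool delta H-tip [ -0.43   0.54 -10.6 ] F tool [ 0.55 -1.77 -7.35] T [0.162 0.37  0.013]
t 12.5 tool delta H-tip [ -0.43   0.54 -10.6 ] F tool [ 0.48  0.26 -7.35] T [ 0.132  0.316 -0.001]
```

Scaled: -128 mm is -0.1707, -90 mm is -0.12.

```bash
echo '{"increments":[[0, 0, -0.004, 0, 0, 0], [0, 0, -0.02, 0, 0, 0], [0, 0, -0.0467, 0, 0, 0], [0, 0, -0.0733, 0, 0, 0], [-0.0267, 0, -0.12, 0, 0, 0], [-0.056, 0, -0.1707, 0, 0, 0], [-0.056, 0, -0.1707, 0, 0, 0]]}' > next.json && python3 steer.py next.json
python3 - <<'E'
from h import *
s=ctrl.sense();Rm=q(s['ee_rot'])
print(Rm.inv().apply(np.array([500.7,303.6,470])-s['eef_pos']),Rm.as_matrix().round(3).tolist())
E
```

```text
time_s: 13.2
eef_pos: [584.7, 120.3, 463.3]
ee_rot: [0.189, 0.673, 0.693, -0.177]
force: [0.2, -0.1, -0.4]
grip_width: 0.149
grip_force: 39.1
[157.16713649 -78.14215974 -99.4374586 ] [[-0.022, 0.999, 0.024], [0.866, 0.031, -0.5], [-0.5, 0.01, -0.866]]
```

Scaled: 157 mm is 0.2093, -99.4 mm is -0.1325, 0.5236 rad is 0.0833.

```bash
echo '{"increments":[[0.0267, -0.0067, -0.0173, 0, 0.008, 0], [0.0667, -0.02, -0.0427, 0, 0.0271, 0], [0.1133, -0.044, -0.072, 0, 0.0477, 0], [0.16, -0.0733, -0.1013, 0, 0.0668, 0], [0.1933, -0.0933, -0.1227, 0, 0.0828, 0], [0.2093, -0.104, -0.1325, 0, 0.0833, 0], [0.2093, -0.104, -0.1325, 0, 0.0833, 0], [0.2093, -0.104, -0.1325, 0, 0.0833, 0]]}' > next.json && python3 steer.py next.json
python3 - <<'E'
from h import *
s=ctrl.sense();Rm=q(s['ee_rot'])
print(Rm.inv().apply(np.array([500.7,303.6,286])-s['eef_pos']),Rm.as_matrix().round(4).tolist())
print('rot to upright',(Rm.inv()*q([0,.6955,.7185,0])).as_rotvec())
c=ctrl.calibration('wrist');im=snap('wrist','w5.png')[:,:,::-1]
for z in (75,):print(proj(c,(500.7,303.6,75)))
cv2.imwrite('pics/w5c.png',im[100:420,120:520])
E
```

```text
time_s: 14.0
eef_pos: [501.8, 302.7, 464.0]
ee_rot: [0.001, 0.696, 0.718, -0.001]
force: [0.6, -0.6, -0.6]
grip_width: 0.152
grip_force: 39.1
[  1.28075921  -1.00706972 177.96423884] [[-0.0308, 0.9995, -0.0004], [0.9995, 0.0308, -0.0022], [-0.0021, -0.0004, -1.0]]
rot to upright [-0.00043085  0.00214292 -0.00170168]
[323.61458247 203.55035601]
```

View pics/w5c.png

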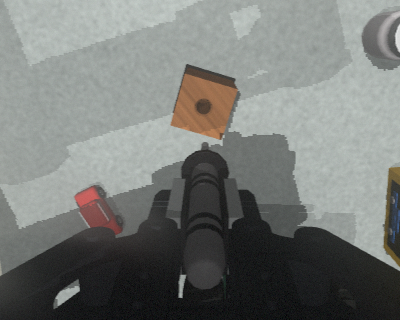

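The stand hole is at crop (203.5,106), about 2 mm below the prediction. I'll insert with y≈302.5.

Scaled: 174 mm is 0.232, 165 mm is 0.22, 0.002 rad is 0.0003.

```bash
echo '{"increments":[[0.0003, -0.0013, 0.0467, 0, 0.0003, 0], [0.0003, -0.0013, 0.0867, 0, 0.0003, 0], [0.0003, -0.0013, 0.0933, 0, 0.0003, 0], [0.0003, -0.0013, 0.1333, 0, 0.0003, 0], [0.0003, -0.0013, 0.18, 0, 0.0003, 0], [0.0003, -0.0013, 0.22, 0, 0.0003, 0], [0.0003, -0.0013, 0.232, 0, 0.0003, 0], [0.0003, -0.0013, 0.232, 0, 0.0003, 0]]}' > next.json && python3 steer.py next.json
echo '{"increments":[[0, 0, 0.002, 0, 0, 0], [0, 0, 0.004, 0, 0, 0], [0, 0, 0.004, 0, 0, 0]]}' > next.json && python3 steer.py next.json
```

```text
time_s: 14.85
eef_pos: [501.0, 303.0, 290.5]
ee_rot: [-0.001, 0.696, 0.718, 0.0]
force: [-0.6, 0.5, 0.3]
grip_width: 0.15
grip_force: 39.1
time_s: 15.15
eef_pos: [500.6, 303.4, 288.3]
ee_rot: [-0.0, 0.696, 0.718, 0.001]
force: [1.1, 0.3, -1.1]
grip_width: 0.152
grip_force: 39.1
```

Scaled: 2 mm is 0.0027, 1.5 mm is 0.002.

```bash
echo '{"increments":[[-0.0009, 0, 0.002, 0, 0, 0], [-0.0009, 0, 0.0027, 0, 0, 0], [-0.0009, 0, 0.0027, 0, 0, 0]]}' > next.json && python3 steer.py next.json
echo '{"increments":[[0, 0, 0, 0, 0, 0], [0, 0, 0, 0, 0, 0], [0, 0, 0, 0, 0, 0], [0, 0, 0, 0, 0, 0], [0, 0, 0, 0, 0, 0]]}' > next.json && python3 steer.py next.json 1.0
echo '{"increments":[[0, 0, -0.0267, 0, 0, 0], [0, 0, -0.08, 0, 0, 0], [0, 0, -0.1333, 0, 0, 0], [0, 0, -0.1867, 0, 0, 0], [0, 0, -0.1867, 0, 0, 0]]}' > next.json && python3 steer.py next.json
python3 - <<'E'
from h import *
s=ctrl.sense();c=ctrl.calibration('wrist')
a=snap('wrist','w6.png')[:,:,::-1];t=snap('top','t6.png')[:,:,::-1]
print(s['eef_pos'],proj(c,(500.7,303,79)),proj(c,(500.7,303,164)))
A=cv2.resize(t[235:285,160:226],None,fx=6,fy=6); B=a[100:400,170:500]
cv2.imwrite('pics/c6.png',np.hstack([A,B]))
E
```

```text
time_s: 15.45
eef_pos: [500.5, 302.7, 286.0]
ee_rot: [-0.0, 0.696, 0.718, 0.001]
force: [0.3, -0.7, 5.1]
grip_width: 0.153
grip_force: 39.5
time_s: 15.95
eef_pos: [500.5, 302.7, 285.3]
ee_rot: [-0.001, 0.696, 0.718, 0.001]
force: [0.5, -0.5, 0.5]
grip_width: 0.979
grip_force: 0.0
time_s: 16.45
eef_pos: [500.4, 302.4, 431.1]
ee_rot: [0.002, 0.696, 0.718, 0.005]
force: [0.9, -0.6, 0.4]
grip_width: 1.001
grip_force: 0.0
[500.36703273 302.447953   431.06985482] [321.26267915 214.12331802] [321.49985985 239.73364158]
```

View pics/c6.png

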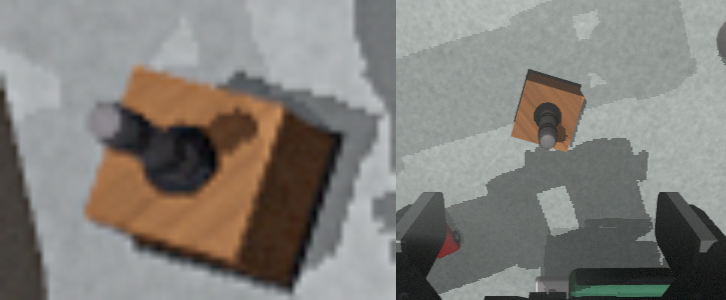

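The stylus stands upright in its stand, looking the same as at the start. Next is the door: I'll move in front of it with the fingers shut.

Scaled: -306 mm is -0.408, -165 mm is -0.22.

```bash
echo '{"increments":[[-0.04, -0.0067, 0, 0, 0, 0], [-0.1, -0.0133, 0, 0, 0, 0], [-0.16, -0.02, 0, 0, 0, 0], [-0.22, -0.0267, 0, 0, 0, 0], [-0.28, -0.0333, 0, 0, 0, 0], [-0.34, -0.04, 0, 0, 0, 0], [-0.4, -0.0467, 0, 0, 0, 0], [-0.408, -0.0467, 0, 0, 0, 0]]}' > next.json && python3 steer.py next.json 0.0 20
echo '{"increments":[[0, 0, 0.0333, 0, 0, 0], [0, 0, 0.0667, 0, 0, 0], [0, 0, 0.1, 0, 0, 0], [0, 0, 0.1147, 0, 0, 0], [0, 0, 0.1147, 0, 0, 0]]}' > next.json && python3 steer.py next.json
python3 st.py
```

```text
time_s: 17.35
eef_pos: [474.6, -8.1, 423.2]
ee_rot: [-0.002, 0.698, 0.716, -0.0]
force: [0.1, 0.7, 1.3]
grip_width: 0.002
grip_force: 0.0
time_s: 17.85
eef_pos: [474.8, -4.0, 337.1]
ee_rot: [-0.002, 0.696, 0.718, -0.0]
force: [-0.0, 0.1, 0.4]
grip_width: -0.001
grip_force: 0.0
t 17.85 tool delta H-tip [-33.04 115.68 -32.89] F tool [ 0.08 -0.   -0.42] T [-0.026  0.034 -0.023]
```

Scaled: 79 mm is 0.1053, 71 mm is 0.0947.

```bash
echo '{"increments":[[0, 0.02, 0, 0, 0, 0], [0, 0.036, 0, 0, 0, 0], [0, 0.048, 0, 0, 0, 0], [0, 0.06, 0, 0, 0, 0], [0, 0.072, 0, 0, 0, 0], [0, 0.0827, 0, 0, 0, 0], [0, 0.0947, 0, 0, 0, 0], [0, 0.1053, 0, 0, 0, 0]]}' > next.json && python3 steer.py next.json
echo '{"increments":[[0, 0.008, 0.0027, 0, 0, 0], [0, 0.016, 0.0067, 0, 0, 0], [0, 0.0227, 0.0133, 0, 0, 0], [0, 0.028, 0.02, 0, 0, 0], [0, 0.032, 0.028, 0, 0, 0], [0, 0.036, 0.036, 0, 0, 0], [0, 0.0373, 0.0413, 0, 0, 0], [0, 0.0373, 0.0413, 0, 0, 0]]}' > next.json && python3 steer.py next.json
python3 - <<'E'
from h import *
t=snap('top','t7.png')[:,:,::-1];s=snap('scene','s7.png')[:,:,::-1]
cv2.imwrite('pics/c7.png',np.hstack([cv2.resize(t[150:290,262:422],None,fx=2.5,fy=2.5),cv2.resize(s[190:330,230:390],None,fx=2.5,fy=2.5)]))
E
```

```text
time_s: 18.65
eef_pos: [554.6, -1.9, 338.6]
ee_rot: [-0.001, 0.696, 0.718, 0.001]
force: [-2.3, 0.7, -1.4]
grip_width: 0.0
grip_force: 0.5
time_s: 19.45
eef_pos: [581.8, -1.0, 306.9]
ee_rot: [-0.001, 0.696, 0.718, 0.0]
force: [-0.1, 0.1, 0.5]
grip_width: 0.002
grip_force: 0.0
```

Scaled: 8 mm is 0.0107, 6 mm is 0.008.

```bash
echo '{"increments":[[0, 0.0053, 0.002, 0, 0, 0], [0, 0.008, 0.004, 0, 0, 0], [0, 0.0107, 0.006, 0, 0, 0], [0, 0.0107, 0.008, 0, 0, 0], [0, 0.0107, 0.008, 0, 0, 0]]}' > next.json && python3 steer.py next.json; python3 st.py;  echo '{"increments":[[0, 0, 0.0009, 0, 0, 0], [0, 0, 0.0019, 0, 0, 0], [0, 0, 0.0027, 0, 0, 0], [0, 0, 0.0027, 0, 0, 0]]}' > next.json && python3 steer.py next.json; python3 st.py
```

```text
time_s: 20.05
eef_pos: [589.9, -0.7, 301.5]
ee_rot: [-0.001, 0.696, 0.718, 0.001]
force: [-0.4, 0.6, 0.4]
grip_width: 0.003
grip_force: 0.0
t 20.05 tool delta H-tip [-32.38  -0.37 -68.08] F tool [ 0.57 -0.42 -0.42] T [-0.054 -0.033  0.042]
time_s: 20.45
eef_pos: [589.9, -0.7, 299.7]
ee_rot: [-0.001, 0.696, 0.718, 0.001]
force: [1.1, 0.1, 0.3]
grip_width: 0.001
grip_force: 0.2
t 20.45 tool delta H-tip [-32.35  -0.35 -69.86] F tool [ 0.11  1.09 -0.33] T [-0.024 -0.023  0.019]
```

Scaled: 1 mm is 0.0013, 0.5 mm is 0.0007.

```bash
for i in 1 2 3; do echo '{"increments":[[0, 0, 0.0007, 0, 0, 0], [0, 0, 0.0013, 0, 0, 0], [0, 0, 0.0013, 0, 0, 0]]}' > next.json && python3 steer.py next.json|grep -E 'eef|force'; done
```

```text
eef_pos: [589.9, -0.7, 298.6]
force: [0.1, 0.0, 0.2]
grip_force: 0.2
eef_pos: [589.9, -0.7, 298.4]
force: [-2.4, 0.2, 6.8]
grip_force: 3.3
eef_pos: [589.8, -0.7, 298.3]
force: [-5.3, 0.3, 12.2]
grip_force: 6.6
```

```bash
echo '{"increments":[[0, 0, -0.0067, 0, 0, 0], [0, 0.0107, -0.0067, 0, 0, 0], [0, 0.0213, -0.0067, 0, 0, 0], [0, 0.0213, -0.004, 0, 0, 0], [0, 0.0213, -0.002, 0, 0, 0], [0, 0.0213, -0.0007, 0, 0, 0], [0, 0.0213, 0, 0, 0, 0], [0, 0.0213, 0, 0, 0, 0]]}' > next.json && python3 steer.py next.json|grep -E 'eef|force'
echo '{"increments":[[0, 0, -0.0267, 0, 0, 0], [0, 0, -0.08, 0, 0, 0], [0, -0.04, -0.1333, 0, 0, 0], [0, -0.0933, -0.1733, 0, 0, 0], [0, -0.1467, -0.2, 0, 0, 0], [0, -0.2, -0.2, 0, 0, 0], [0, -0.24, -0.2, 0, 0, 0], [0, -0.24, -0.2, 0, 0, 0]]}' > next.json && python3 steer.py next.json
python3 - <<'E'
from h import *
t=snap('top','t8.png')[:,:,::-1];s=snap('scene','s8.png')[:,:,::-1]
cv2.imwrite('pics/c8.png',np.hstack([np.vstack([cv2.resize(t[150:290,262:422],(400,300),interpolation=cv2.INTER_CUBIC),cv2.resize(s[190:330,230:390],(400,300),interpolation=cv2.INTER_CUBIC)]),np.vstack([cv2.resize(t[60:420,120:560],(400,300)),cv2.resize(s,(400,300))])]))
E
```

```text
eef_pos: [606.1, -0.2, 298.3]
force: [-2.7, 0.7, 11.3]
grip_force: 6.2
time_s: 22.95
eef_pos: [423.6, -5.8, 447.0]
ee_rot: [-0.001, 0.696, 0.718, 0.001]
force: [0.5, 1.4, 0.6]
grip_width: 0.001
grip_force: 0.0
```

View pics/c8.png

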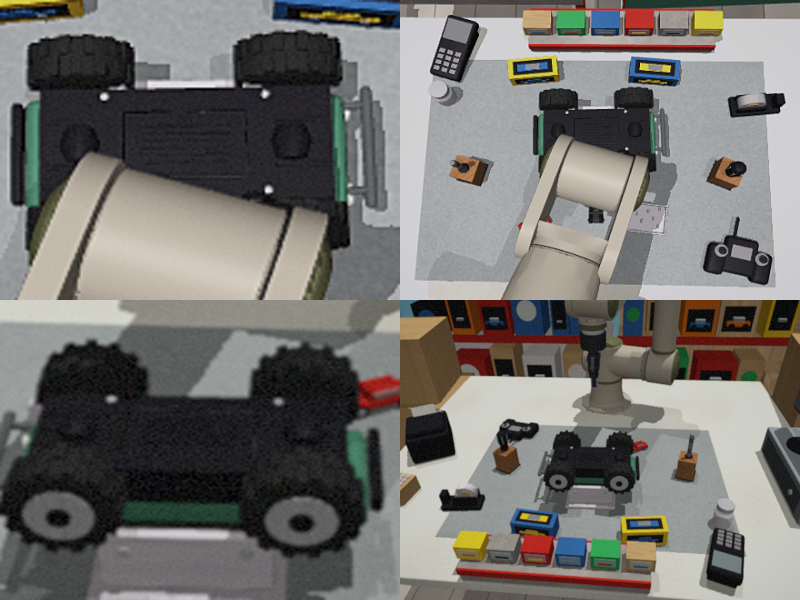

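The picture shows the door shut flush over the bay, the stylus upright in its stand and everything else where it was. I'm handing in.

```bash
python3 -c "
from rig import ctrl; print(ctrl.finish_job())"
```

```text
the job is handed in; nothing more can be done
None
```

The job is handed in at about 23 s of the 61 s: I held the reset button on its stop for over 2 s at 6–7 N, put the stylus back upright in its own stand and shut the door flush; nothing else looks moved in the last pictures.

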